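# Check a regulator spring on the lever spring tester and sort it

### The arm

A 6-joint arm with a two-finger parallel gripper is mounted at the origin on the work surface. World frame = base frame: x ahead of the robot, y to its left, z up, the work surface at z = 0. Lengths are in m, angles in rad, forces in N, time in s.
With the tool pointing down it reaches from about 0.275 to 0.875 m from the base axis. Payload 12.5 kg.
Tool frame: the origin (TCP) lies on the centre line of the jaws, within the pads' length; the fingertips stand r.finger_overhang ahead of it and the grasp point (between the pads) lies 3 mm ahead of it (r.finger_overhang is the distance from the TCP to the fingertips, in m); z points along the fingers, y is the direction in which the jaws open and shut (so a half turn about z gives the same grasp; the last joint's range is limited). The gripper opens to 85 mm and grips with 20 to 120 N. Pads are 22 mm wide; open, the fingers measure 114 mm over their backs; the gripper's body (76 mm by 85 mm) begins 54 mm behind the grasp point. The pads swing forward as they close: fully open they stand 13 mm farther back than shut.
Start: joints at [1.088, 0.351, 1.652, -0, 1.139, -0.085], TCP at [0.213, 0.507, 0.253] pointing down, gripper open.
Joint ranges: [-2.75, 2.75], [-0.79, 2.1], [0.01, 2.65], [-1.57, 4.71], [0.07, 3.14], [-2.87, 2.87]. Speed limits (rad/s): [2.22, 2.22, 2.79, 3.14, 3.14, 3.14].

### API

Orientations are given as a unit quaternion [x, y, z, w].
In Python, from cell import r, optics gives the robot as it stands. The module is installed in compiled form; this text tells all that it offers. Calls block until the motion is done:
- r.move_to(position, orientation): joint-space move of the TCP to a pose.
- r.move_linear(position, rot=None, vel=0.15): straight line of the TCP; rot=None keeps the orientation; vel is the mean speed in m/s.
- r.set_joints(angles): joint-space move.
- r.set_gripper(opening, squeeze=None): opening from 0.0 (shut) to 1.0 (fully open); squeeze is the grip in N (None keeps the last); returns when the fingers have stopped.
- r.sleep(seconds).
- r.inverse_kinematics(position, orientation): joint angles nearest the present ones, or None.
- optics.get_image(name): name is "scene" or "top"; returns a dict with "pixels" (420x560x3 uint8, red, green, blue), "depth" (420x560 float32, m along the optical axis (not along the pixel's ray), 0 where there is no reading), "fx", "fy", "cx", "cy" (pixels), "D" ([k1, k2, p1, p2, k3] as OpenCV has them; the pictures are not rectified), "camera_from_world" (4x4, takes a point from world to camera coordinates). Camera axes: x right, y down, z forward; pixel columns grow to the right and rows downward; lengths in m; the calibration is good to about 2 mm. A picture is of the moment at which its call begins.
A pose or a line that the arm cannot do raises r.PlanningError and nothing moves.
- r.hand_in(): hands the job in, once; it reports no verdict.
Readings, each from a call of its own:
- r.current_t(): time.
- r.current_q(): joint angles.
- r.current_qvel(): joint speeds.
- r.current_effort(): joint torques, N m.
- r.current_tool_pos(): TCP position.
- r.current_ee_rot(): TCP orientation.
- r.current_contact_force(): force on the tool from outside, world axes, zero at the start.
- r.current_torque(): the same for the moment, N m.
- r.current_opening(): opening from 0.0 (shut) to 1.0 (fully open).
Only numpy, scipy, OpenCV 4.12 (cv2) and the standard library are available. Lean on these libraries where they do the work, as an engineer would, in place of code of your own. Each camera call takes 0.05 s, during which the arm holds its last target. There are 200 camera calls.

### The job

Set the spring from the square mat gently on the tester's plate, over its centring boss, then swing the arm over, press the spring down just until the arm's side pointer is level with the set mark on the height post, not past it, and hold it there for a good second while you read the dial. If the pointer passes the dial's thick line the spring is good: swing the arm fully back and stand the spring upright in the rectangular parts tray; if it stays short of the thick line the spring is soft: swing the arm fully back and stand it upright in the round tin. Leave the other spring standing on its cork disc, and do not disturb the other things on the bench.

Things in the scene. Friction and masses are not known exactly. Their poses are not given: they have to be found in the camera images.
- tester: lever-type spring tester, grey cast base 295 x 124 mm and 38 mm high, fixed; origin on the bench under the centre of its plate; x points from the plate to the arm's hinge, z up. Hinge cheeks 48 mm wide, 137 mm high stand at x = 82 to 134 mm, a height post 14 x 4 mm, 120 mm high at x = -60, y = -34 mm, a tilted dial 94 mm across, up to 78 mm high at y = -65 to -155 mm
- plate_seat (a point): centre of the top face of the tester's round steel plate (64 mm across, 50 mm above the bench), on which the spring stands. A boss in its centre, 18 mm across at its foot, tapering to 10 mm at the tip, 7.5 mm high, enters the spring's 22 mm bore. The plate sinks 0.1 mm per newton and springs back
- hinge_axis (a point): point on the axis of the arm's hinge, 100 mm from the plate's centre along the tester's x and 95 mm above the bench; the axis is the tester's y
- press_arm (a joint): angle (rad) of the press arm: 0 fully back (leaning 20 degrees past upright on its stop, where it stays by its weight, plate free from above), growing as it swings over and down; 1.92 with the arm level and its pointer on the mark; end stop 2.02. It swings freely, weighs 300 g. Its swivelling pad (32 mm across, 100 mm from the hinge) meets the free spring at about 1.74, and presses it by 16 mm at the mark
- knob (a point): centre of the black ball knob, 32 mm in diameter, at the free end of the press arm, 220 mm from the hinge axis, on a 10 mm rod (302 mm above the bench, behind the hinge, with the arm fully back); its y lies along the hinge axis. Can be pinched from above, a finger on either side along the hinge axis, and carried round the arc, turning between the fingers, or pressed. Holding it at the mark takes about 5 N with a soft spring, 8 N with a good one
- pointer_tip (a point): tip of the thin pointer pin on the arm's side, 147 mm from the hinge axis
- height_mark (a point): the set mark (a dark clamp with a pointed tip) on the height post, 95 mm above the bench, at x = -47, y = -38 mm of the tester: the pointer tip lies at this point when the arm is at the mark
- dial_pointer (a joint): turn (rad) of the black pointer on the tester's dial, clockwise seen from above, which shows the force on the plate: 0 unloaded, 0.105 rad (6 degrees) per newton, dial end at 40 N (4.2 rad). Thin lines every 2 N, one thick long line at 18 N (1.88 rad). At the mark a good spring shows about 21 N (2.2 rad), a soft one about 14 N (1.5 rad)
- drag_hand (a joint): turn (rad) of the thin steel maximum hand over the dial, same scale as dial_pointer: the pointer pushes it ahead and it stays at the highest force shown so far; 0 at the start. So the plate must not be pushed hard while it is loaded: pressing it over 10 N then spoils the reading
- spring_p: steel coil spring, 28 mm outside, 22 mm bore, 3 mm wire, 46 mm tall when free, about 50 g, standing upright; origin at the centre of its lower end, z up its axis. spring_p and spring_q look alike; one of them is soft, which cannot be seen; either may be the one on the square mat (to test) or on the cork disc (not to be touched). Can be picked from above with two fingers round its coils near the bottom
- spring_q: steel coil spring, 28 mm outside, 22 mm bore, 3 mm wire, 46 mm tall when free, about 50 g, standing upright; origin at the centre of its lower end, z up its axis. spring_p and spring_q look alike; one of them is soft, which cannot be seen; either may be the one on the square mat (to test) or on the cork disc (not to be touched). Can be picked from above with two fingers round its coils near the bottom
- job_mat: square dark rubber mat 80 x 80 mm, 4 mm thick, fixed; origin at the centre of its underside; the spring to be tested stands on its middle
- cork_disc: round cork disc 80 mm across, 4 mm thick, fixed; origin at the centre of its underside; the other spring, to be left alone, stands on its middle
- parts_tray: rectangular open grey plastic tray for good springs, 120 x 140 mm (x, y) and 26 mm high, walls and floor 4 mm, fixed; origin at the centre of its underside
- parts_tray_in (a point): centre of the parts tray's inner floor, 4 mm above the bench
- scrap_tin: round open aluminium tin for soft springs, 130 mm across and 30 mm high, wall 3 mm, floor 4 mm, fixed; origin at the centre of its underside
- scrap_tin_in (a point): centre of the tin's inner floor, 4 mm above the bench
- jar_a: bystander, to be left alone: glass jar, 70 mm across and 94 mm high, with a steel screw lid and two ports on it; origin at the centre of its underside
- jar_b: bystander, to be left alone: glass jar, 70 mm across and 94 mm high, with a steel screw lid and two ports on it; origin at the centre of its underside
- jar_c: bystander, to be left alone: glass jar, 70 mm across and 94 mm high, with a steel screw lid and two ports on it; origin at the centre of its underside
- open_regulator: bystander, to be left alone: opened gas regulator body, 52 mm across, 30 mm high, with a brass port on each side (80 mm over all); origin at the centre of its underside
- regulator_bonnet: bystander, to be left alone: regulator bonnet with knob, 50 mm across, 54 mm high; origin at the centre of its underside
- wrench: bystander, to be left alone: steel wrench lying flat
- screwdriver: bystander, to be left alone: screwdriver lying flat
Mind the look-alikes: they are no part of the job. Leave any pink look-alike of the parts_tray alone.

How it is judged:
By the outcome, as a careful person would: the job done as asked, in the order asked, and still so for the second after the job is handed in, with the robot touching nothing.
It also fails if it takes over 72 s, if anything falls off the work surface, if the arm or the gripper's body presses on something with over 40 N, if the wrist force passes 120 N, or if a joint passes its speed limit or range.

## Working session

There is one attempt and no reset: what is moved stays moved. The work goes in short steps, each a Python script; the robot and the scene stay as the last script left them, time stands still between calls to the robot, and variables do not carry over. Pictures are saved under pics/ and viewed, about 8 in all and at most 12, crops included, and the job is handed in when it is done.

```bash
mkdir -p pics; python3 - <<'E'
from cell import r, optics
import cv2, numpy as np, pickle
for n in ("scene","top"):
    d=optics.get_image(n); pickle.dump(d,open(f"pics/{n}0.pkl","wb"))
    cv2.imwrite(f"pics/{n}0.png",cv2.resize(d["pixels"][:,:,::-1],(784,588),interpolation=cv2.INTER_CUBIC))
    T=np.linalg.inv(d["camera_from_world"]); print(n,T[:3,3].round(3),T[:3,2].round(3),d["fx"],d["D"])
print(r.current_t(),r.finger_overhang,r.current_ee_rot(),r.current_tool_pos())
E
```

```text
scene [ 0.952 -0.751  0.783] [-0.465  0.694 -0.549] 388.8217468649496 [-0.06158235  0.          0.          0.          0.        ]
top [ 0.389 -0.011  1.399] [ 0.061  0.008 -0.998] 428.2725335650074 [0.03127047 0.         0.         0.         0.        ]
0.1 0.022 [ 1.97605480e-01  9.80281488e-01 -5.04556319e-04 -1.53419135e-04] [0.21290229 0.5068183  0.25280412]
```

View pics/top0.png

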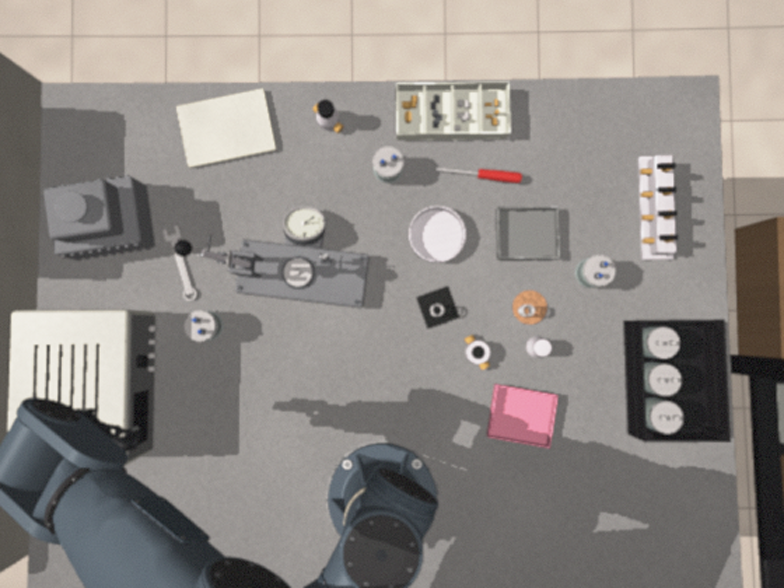

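View pics/scene0.png

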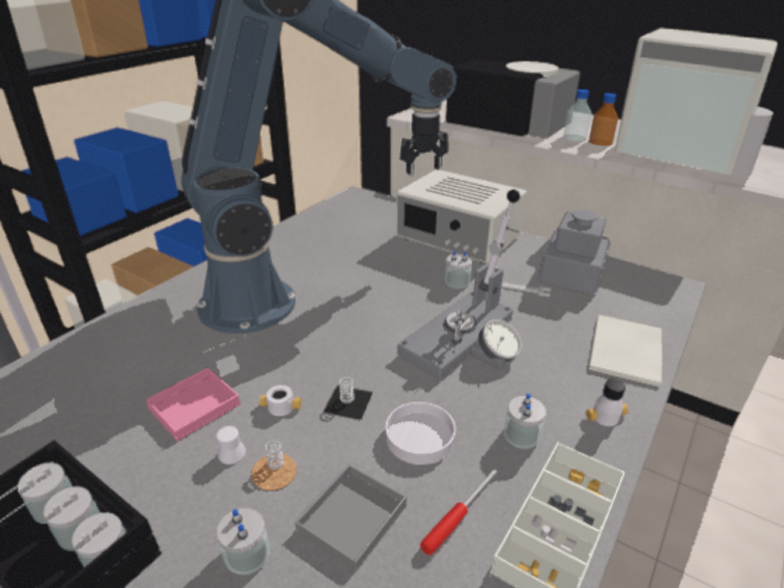

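The top view shows, in 784×588 picture pixels:
- Tester: plate near (299,272), knob (182,247), dial (304,224)
- Spring on the square mat at (437,309), the other on the cork at (529,308)
- Tin at (438,235), grey tray (528,233), pink look-alike tray (523,415)

Next I'll measure these from depth.

```bash
cat > vis.py <<'E'
import numpy as np, cv2, pickle
def cloud(d):
    h,w=d["depth"].shape; K=np.array([[d["fx"],0,d["cx"]],[0,d["fy"],d["cy"]],[0,0,1]])
    u,v=np.meshgrid(np.arange(w),np.arange(h)); p=np.stack([u,v],-1).reshape(-1,1,2).astype(float)
    n=cv2.undistortPoints(p,K,np.array(d["D"])).reshape(h,w,2)
    z=d["depth"].astype(float); P=np.dstack([n*z[...,None],z]); T=np.linalg.inv(d["camera_from_world"])
    W=P@T[:3,:3].T+T[:3,3]; W[z==0]=np.nan; return W
def proj(d,X):
    K=np.array([[d["fx"],0,d["cx"]],[0,d["fy"],d["cy"]],[0,0,1]]); T=d["camera_from_world"]
    return cv2.projectPoints(np.atleast_2d(X).astype(float),cv2.Rodrigues(T[:3,:3])[0],T[:3,3],K,np.array(d["D"]))[0].reshape(-1,2)
def load(n): return pickle.load(open(f"pics/{n}.pkl","rb"))
E
python3 - <<'E'
from vis import *
t=load("top0"); s=load("scene0"); Wt=cloud(t); Ws=cloud(s)
for n,(x,y) in dict(plate=(299,272),knob=(182,247),mat=(427,300),spring=(437,309),cork=(520,318),tin=(438,235),tray=(528,233),dial=(304,224),bench=(600,330)).items():
    print(n,Wt[int(y/1.4),int(x/1.4)].round(4))
for n,(x,y) in dict(plate=(460,321),knob=(513,196),mat=(347,402),spring=(346,384),tin=(420,435),tray=(350,518),dial=(500,342),bench=(330,350)).items():
    print(n,Ws[int(y/1.4),int(x/1.4)].round(4))
def sel(W,c,rad,z0,z1):
    P=W.reshape(-1,3); P=P[~np.isnan(P[:,0])]
    return P[(np.hypot(P[:,0]-c[0],P[:,1]-c[1])<rad)&(P[:,2]>z0)&(P[:,2]<z1)]
for nm,W in(("top",Wt),("scene",Ws)):
    b=W[int((330 if nm=="top" else 350)/1.4),int((600 if nm=="top" else 330)/1.4)]
    print(nm)
    def c(px): 
        x,y=px; return Wt[int(y/1.4),int(x/1.4)]
    for name,px,rad,z0,z1 in [("tinrim",(438,235),.085,.022,.036),("trayrim",(528,233),.10,.02,.032),("spring",(437,309),.04,.02,.06),("cspring",(529,308),.04,.02,.06),("base",(299,272),.2,.033,.043),("knob",(182,247),.06,.25,.35),("plate",(299,272),.05,.046,.054)]:
        P=sel(W,c(px)[:2],rad,z0,z1)
        if len(P)<3: print(name,len(P)); continue
        R=cv2.minAreaRect(P[:,:2].astype(np.float32)*1000)
        print(name,len(P),P.mean(0).round(4),np.round(R[0],1),np.round(R[1],1),round(R[2],1),P[:,2].max().round(4))
E
```

```text
plate [0.5134 0.1845 0.0582]
knob [0.5364 0.357  0.3186]
mat [ 0.4507 -0.1074  0.0068]
spring [ 0.4311 -0.13    0.0053]
cork [ 0.4072 -0.3212  0.0021]
tin [ 0.6045 -0.1321  0.0061]
tray [ 0.6057 -0.3435  0.0075]
dial [0.622  0.1727 0.0531]
bench [ 0.3803 -0.5035  0.0028]
plate [0.5466 0.1159 0.1013]
knob [0.542  0.3453 0.3068]
mat [ 0.4338 -0.1395  0.0056]
spring [ 0.4182 -0.1178  0.0303]
tin [ 0.6014 -0.127   0.004 ]
tray [ 0.6031 -0.3456  0.0049]
dial [0.6274 0.1603 0.0513]
bench [ 2.959e-01 -2.550e-02  2.000e-04]
top
tinrim 137 [ 0.6043 -0.1323  0.0286] [ 601.2 -128.3] [125.8 126.8] 44.1 0.034
trayrim 224 [ 0.6062 -0.342   0.025 ] [ 603.8 -339.7] [123.6 143.7] 0.3 0.0312
spring 35 [ 0.4257 -0.1266  0.0439] [ 425.3 -125.2] [26.8 25.5] 44.8 0.0583
cspring 60 [ 0.4229 -0.3296  0.0415] [ 424.1 -331. ] [26.1 29.8] 14.8 0.0536
base 2755 [0.515  0.1706 0.0379] [556.8 175.2] [293.2 214. ] 82.7 0.043
knob 163 [0.5334 0.3543 0.3002] [535.1 353.8] [28.5 39.7] 7.9 0.3193
plate 269 [0.5124 0.1898 0.0499] [512.5 190.5] [64.6 60.4] 77.3 0.054
scene
tinrim 349 [ 0.6033 -0.1318  0.0276] [ 602.3 -133.2] [127.3 131.4] 28.8 0.0337
trayrim 545 [ 0.6067 -0.348   0.0248] [ 603.4 -342. ] [122.8 142.7] 0.9 0.0302
spring 92 [ 0.4282 -0.1299  0.0406] [ 426.6 -129.3] [28.  27.1] 1.6 0.0524
cspring 127 [ 0.427  -0.3336  0.0384] [ 425.6 -333.1] [28.2 26.8] 5.3 0.0518
base 1810 [0.5255 0.149  0.0391] [559.6 170.7] [293.9 216.9] 82.5 0.043
knob 131 [0.5401 0.3488 0.2917] [541.3 349.4] [30.1 31.4] 15.5 0.3181
plate 137 [0.5171 0.1839 0.0508] [514.7 185.8] [62.4 63.7] 14.2 0.054
```

```bash
cat > rob.py <<'E'
from cell import r, optics
import numpy as np, cv2, pickle
from vis import *
A=np.deg2rad(82.6); ux=np.array([np.cos(A),np.sin(A),0]); uy=np.array([-ux[1],ux[0],0]); uz=np.array([0,0,1.])
def Q(jaw): a=(jaw+np.pi/2)/2; return np.array([np.cos(a),np.sin(a),0,0])
def shot(tag,names=("scene","top")):
    out=[]
    for n in names:
        d=optics.get_image(n); pickle.dump(d,open(f"pics/{n}_{tag}.pkl","wb")); out.append(d)
    return out
def st(): print("t",round(r.current_t(),2),"p",np.round(r.current_tool_pos(),4),"F",np.round(r.current_contact_force(),2),"o",round(r.current_opening(),3))
E
python3 - <<'E'
from vis import *
from scipy.optimize import least_squares
for n in("top","scene"):
    W=cloud(load(n+"0")).reshape(-1,3); c=np.array([.537,.355,.302])
    P=W[np.linalg.norm(W-c,axis=1)<.03]; P=P[P[:,2]>.29]
    f=least_squares(lambda c:np.linalg.norm(P-c,axis=1)-.016,c,loss="soft_l1",f_scale=.002); print(n,len(P),f.x.round(4))
    f=least_squares(lambda c:np.r_[np.linalg.norm(P-np.r_[c,.302],axis=1)-.016],c[:2],loss="soft_l1",f_scale=.002); print(f.x.round(4))
E
python3 - <<'E'
from rob import *
s=np.array([.426,-.1273,0])
r.set_gripper(.65,20); print(r.finger_overhang)
r.move_to(s+[0,0,.13],Q(A)); st()
r.move_linear(s+[0,0,.031],vel=.12); st()
r.set_gripper(.2,25); st(); print(r.finger_overhang)
r.move_linear(s+[0,0,.13],vel=.12); st(); shot("lift")
E
```

```text
top 122 [0.5351 0.3613 0.3017]
[0.5351 0.3614]
scene 83 [0.5384 0.3605 0.3017]
[0.5384 0.3606]
0.022
t 2.92 p [ 0.4263 -0.1269  0.1301] F [-0.26  0.35 -0.77] o 0.654
t 3.9 p [ 0.4263 -0.1274  0.0315] F [ 0.28 -0.61  0.26] o 0.652
t 4.26 p [ 0.4263 -0.1274  0.0314] F [ 0.18 -0.07  2.43] o 0.321
0.022
t 5.23 p [ 0.4256 -0.1271  0.1294] F [ 0.72 -0.46  0.32] o 0.32
```

```bash
python3 - <<'E'
from vis import *
d=load("scene_lift"); u=proj(d,[.4256,-.1271,.1294])[0]; print(u, proj(d,[[.4256,-.1271,.102],[.4256,-.1271,.1074]]))
x,y=u.astype(int); a=d["pixels"][y-40:y+50,x-60:x+60,::-1]
t=load("top_lift"); u=proj(t,[.4256,-.1271,.1294])[0]; print(u); x,y=u.astype(int); b=t["pixels"][y-45:y+45,x-60:x+60,::-1]
cv2.imwrite("pics/lift.png",cv2.resize(np.hstack([a,b]),None,fx=3.3,fy=3.3,interpolation=cv2.INTER_CUBIC))
W=cloud(load("scene_lift"))
E
```

```text
[245.51331846 249.34240659] [[245.9491218  257.24943986]
 [245.86410394 255.70955875]]
[314.60826977 220.56272122]
```

View pics/lift.png

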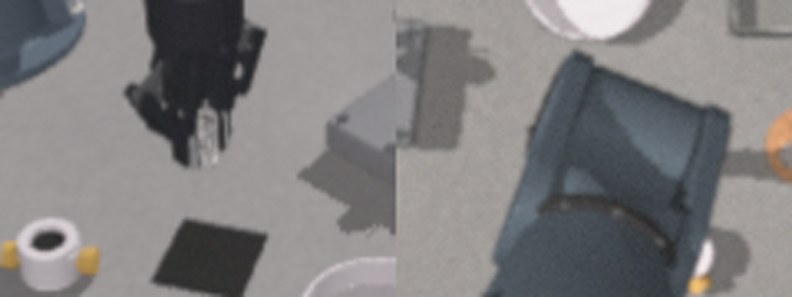

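The lift crop shows the spring upright between the fingers, near (207,135) in the crop, with the mat left empty.

```bash
python3 - <<'E'
from vis import *
d=load("scene_lift"); W=cloud(d); g=d["pixels"].min(2)
T=np.linalg.inv(d["camera_from_world"]); c=np.array([.4256,-.1271,.125])
m=(np.linalg.norm(W-c,axis=2)<.035)&(g>60); P=W[m]
print(len(P),P.mean(0).round(4),P.min(0).round(4),P.max(0).round(4))
v,u=np.where(m); print("cols",np.bincount(u)[235:260]," rows",v.min(),v.max())
print("pred cols",proj(d,[.4256,-.1271,.125])[0])
# compare with spring cloud before (on mat) mean relative to centre
W0=cloud(load("scene0")); g0=load("scene0")["pixels"]
P0=W0.reshape(-1,3); P0=P0[(np.hypot(P0[:,0]-.4266,P0[:,1]+.129)<.03)&(P0[:,2]>.012)&(P0[:,2]<.06)]
print(len(P0),P0.mean(0).round(4),P0.min(0).round(4),P0.max(0).round(4))
# tool body: dark cylinder/flange comparisons
P=W[(np.linalg.norm(W-c,axis=2)<.035)&(W[...,2]>.1)]; print(P.min(0),P.max(0))
E
```

```text
180 [ 0.4325 -0.128   0.1288] [ 0.4156 -0.1541  0.1031] [ 0.4404 -0.1005  0.1502]
cols [ 0  0  5  1  1  1  1 10 12 12 12 14 19 19 18 17 13  6 11  8]  rows 240 260
pred cols [245.58404791 250.62798893]
111 [ 0.4285 -0.1301  0.0364] [ 0.4126 -0.1428  0.0124] [ 0.4407 -0.1157  0.0524]
[ 0.41562034 -0.15647881  0.10307243] [ 0.44044481 -0.10045797  0.15704265]
```

```bash
python3 - <<'E'
from rob import *
p=np.array([.5136,.1881,0])
r.move_linear(p+[0,0,.17],vel=.25); st()
r.move_linear(p+[0,0,.092],vel=.12); st(); f0=r.current_contact_force()
z=.092
while z>.0779:
    z-=.002; r.move_linear(p+[0,0,max(z,.0778)],vel=.04)
    f=r.current_contact_force(); print(round(z,4),np.round(f-f0,2))
    if np.linalg.norm(f-f0)>4: break
st(); shot("set")
E
```

```text
t 6.8 p [0.5133 0.1872 0.1698] F [-0.23 -0.87 -1.55] o 0.316
t 7.6 p [0.514  0.1881 0.0926] F [-0.56  0.15  0.56] o 0.316
0.09 [-0.28 -0.03 -0.99]
0.088 [ 0.63  0.66 -1.52]
0.086 [ 0.48 -0.31 -1.1 ]
0.084 [ 0.09  0.21 -1.52]
0.082 [ 0.69  0.59 -1.08]
0.08 [ 0.38 -0.11 -1.44]
0.078 [-0.16 -0.49 -0.75]
0.076 [ 0.91  0.47 -1.88]
t 9.6 p [0.5136 0.1881 0.0778] F [ 0.35  0.62 -1.32] o 0.317
```

```bash
python3 - <<'E'
from rob import *
p=np.array([.5136,.1881,0])
r.move_linear(p+[0,0,.0775],vel=.05); st()
r.set_gripper(.6,20); st()
r.move_linear(p+[0,0,.18],vel=.15)
r.move_linear(p+.09*ux+[0,0,.36],vel=.3); st()
d,t=shot("seated")
for n,D in(("s",d),("t",t)):
    u=proj(D,p+[0,0,.07])[0]; print(u); x,y=u.astype(int); a=D["pixels"][y-45:y+45,x-60:x+60,::-1]
    if n=="s": b=a
cv2.imwrite("pics/seated.png",cv2.resize(np.hstack([b,a]),None,fx=3.3,fy=3.3,interpolation=cv2.INTER_CUBIC))
for n,D in(("s",d),("t",t)):
    W=cloud(D).reshape(-1,3); P=W[(np.hypot(W[:,0]-.5136,W[:,1]-.188)<.03)&(W[:,2]>.065)&(W[:,2]<.115)]
    if len(P): print(n,len(P),P.mean(0).round(4),P.min(0).round(4),P.max(0).round(4))
E
```

```text
t 9.95 p [0.5136 0.1881 0.0776] F [-0.41 -0.45  0.79] o 0.319
t 10.31 p [0.5136 0.1881 0.0775] F [0.9  0.26 0.15] o 0.599
t 11.96 p [0.5247 0.2768 0.3578] F [-0.55 -0.06 -0.39] o 0.602
[328.8050958  222.65419217]
[211.30483324 193.59345851]
s 65 [0.5156 0.187  0.0869] [0.5014 0.1743 0.0669] [0.5276 0.2018 0.0976]
t 52 [0.512  0.1901 0.0874] [0.499  0.1769 0.0662] [0.5255 0.2039 0.1007]
```

View pics/seated.png

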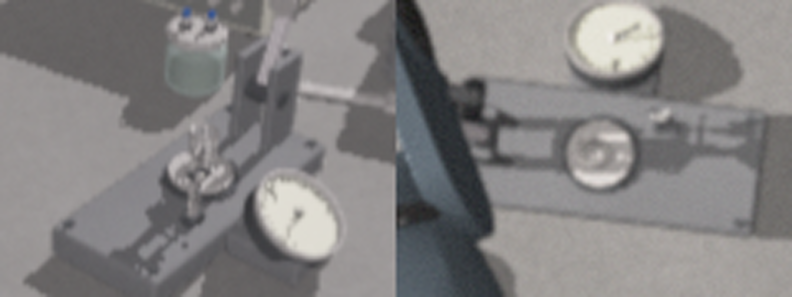

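The spring stands on the boss: its top is at 0.098–0.101 m and its centre matches the TCP to about 1 mm. Dial pointer at zero. Next I'll take the knob and swing the arm to just short of contact.

```bash
cat >> rob.py <<'E'
H=np.array([.5264,.2872,.095]); 
def K(th,R=.22): b=th-np.deg2rad(20); return H+R*(-np.sin(b)*ux+np.cos(b)*uz)+np.array([0,0,.003])
E
python3 - <<'E'
from rob import *
k=K(0); print(k)
q=[ (np.abs(j[5]),s) for s in (1,-1) if (j:=r.inverse_kinematics(k+[0,0,.09],Q(A+s*np.pi/2))) is not None]; print(q)
s=min(q)[1]; print(s); qq=Q(A+s*np.pi/2)
for th in np.linspace(0,1.95,8): assert r.inverse_kinematics(K(th),qq) is not None
r.move_to(k+[0,0,.09],qq); r.set_gripper(.75,20)
r.move_linear(k,vel=.1); st(); r.set_gripper(.2,25); st()
f0=r.current_contact_force()
for th in np.arange(.15,1.66,.15):
    r.move_linear(K(th),vel=.12); f=r.current_contact_force()-f0; b=th-np.deg2rad(20)
    fr=f@(-np.sin(b)*ux+np.cos(b)*uz); ft=f@(-np.cos(b)*ux-np.sin(b)*uz)
    print(round(th,2),"rad",fr.round(1),"tan",ft.round(1),"lat",(f@uy).round(1),round(r.current_opening(),3))
    if np.linalg.norm(f)>25: break
st(); d,t=shot("pre")
print(r.current_tool_pos()-K(th))
E
```

```text
[0.53609115 0.36181773 0.30473238]
[(np.float64(2.490703042380159), 1), (np.float64(0.6508896112096347), -1)]
-1
t 14.88 p [0.5363 0.3619 0.3055] F [ 0.09  0.26 -1.17] o 0.755
t 15.28 p [0.5366 0.3618 0.3054] F [ 2.51 -0.58  2.71] o 0.357
0.15 rad 0.6 tan -1.7 lat -2.8 0.357
0.3 rad -1.1 tan -0.4 lat -3.9 0.356
0.45 rad -2.1 tan -0.3 lat -4.0 0.357
0.6 rad -1.9 tan 0.8 lat -4.5 0.353
0.75 rad -2.1 tan 1.5 lat -4.8 0.355
0.9 rad -3.4 tan 2.0 lat -4.6 0.355
1.05 rad -3.1 tan 2.2 lat -5.2 0.355
1.2 rad -3.4 tan 2.8 lat -5.7 0.356
1.35 rad -2.1 tan 3.3 lat -5.1 0.356
1.5 rad -2.3 tan 3.2 lat -5.0 0.356
1.65 rad -1.3 tan 3.8 lat -5.0 0.357
t 19.96 p [0.4997 0.0767 0.1558] F [ 7.51 -0.95 -1.34] o 0.357
[ 0.0006409  -0.00017084 -0.00054534]
```

```bash
python3 - <<'E'
from rob import *
f0=np.array([2.51,-.58,2.71])
for th in (1.72,1.79,1.85,1.885):
    r.move_linear(K(th),vel=.06); z=r.current_tool_pos()[2]-.0037-.095
    f=r.current_contact_force(); print(th,"est th",(np.pi/2-np.arcsin(z/.22)+np.deg2rad(20)).round(4),np.round(f,1))
st(); d,t=shot("p1")
H0=proj(d,np.array([.5136,.188,0])-.047*ux-.038*uy+.095*uz)[0]; D0=proj(d,np.array([.5136,.188,.06])-.11*uy)[0]; print(H0,D0)
def crop(D,c,w,h,f): x,y=np.round(c).astype(int); return cv2.resize(D["pixels"][y-h:y+h,x-w:x+w,::-1],None,fx=f,fy=f,interpolation=cv2.INTER_CUBIC)
a=crop(d,H0,20,20,10); b=crop(d,D0,20,20,10)
D1=proj(t,np.array([.5136,.188,.06])-.11*uy)[0]; H1=proj(t,np.array([.5136,.188,.095])-.047*ux-.038*uy)[0]
c=crop(t,D1,20,15,10)
cv2.imwrite("pics/p1.png",np.vstack([np.hstack([a[:300],b[:300]]),np.hstack([c,crop(t,H1,20,15,10)])]))
E
```

```text
1.72 est th 1.7271 [ 8.  -1.3 -1.2]
1.79 est th 1.7962 [ 7.5 -1.   1.1]
1.85 est th 1.8567 [ 6.4 -1.8  4.5]
1.885 est th 1.8912 [ 6.4 -0.7  5.5]
t 21.52 p [0.4988 0.069  0.105 ] F [ 6.39 -0.69  5.53] o 0.354
[330.63691812 227.27032871] [357.76087096 238.99902091]
```

View pics/p1.png

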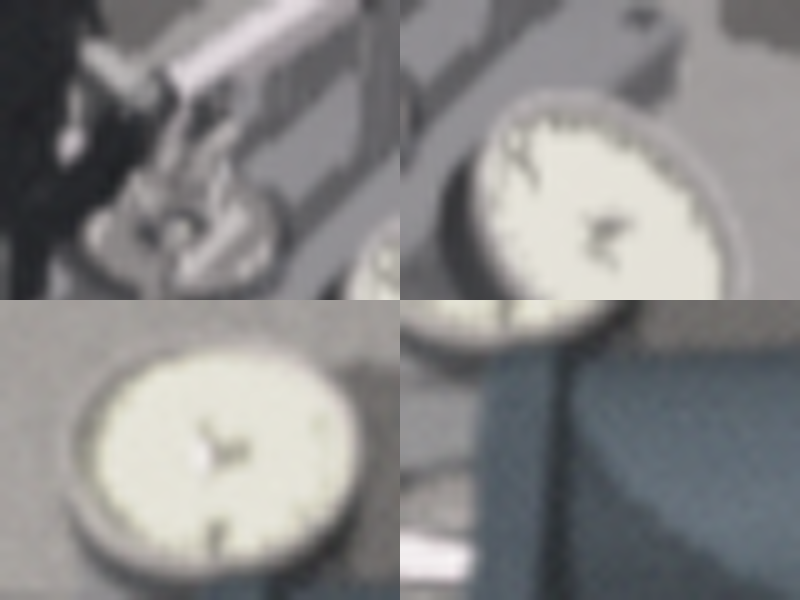

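```bash
cat >> rob.py <<'E'
def est(): return np.pi/2-np.arcsin((r.current_tool_pos()[2]-.0037-.095)/.22)+np.deg2rad(20)
def avg(tag,n=8):
    for nm in("scene","top"):
        ds=[optics.get_image(nm) for _ in range(n)]; d=ds[0]; d["pixels"]=np.mean([x["pixels"] for x in ds],0)
        d["depth"]=np.median([x["depth"] for x in ds],0); pickle.dump(d,open(f"pics/{nm}_{tag}.pkl","wb"))
E
cat > dial.py <<'E'
from vis import *
import sys
A=np.deg2rad(82.6); ux=np.array([np.cos(A),np.sin(A),0]); uy=np.array([-ux[1],ux[0],0])
def rect(d,S=260,f=2.7):
    W=cloud(d); c0=np.array([.5136,.188,.055])-.11*uy
    m=(np.linalg.norm(W-c0,axis=2)<.055)&(d["pixels"].min(2)>150); P=W[m]
    for _ in range(3):
        c=P.mean(0); n=np.linalg.svd(P-c)[2][2]; n*=np.sign(n[2]); P=P[np.abs((P-c)@n)<.004]
    ey=uy-n*(n@uy); ey/=np.linalg.norm(ey); ex=np.cross(ey,n)  # ex~ux, ey~uy
    q=np.stack([(P-c)@ex,(P-c)@ey],1); cc,rad=cv2.minEnclosingCircle(np.float32(q))[:2]
    lo,hi=np.percentile(q,1,0),np.percentile(q,99,0); mid=(lo+hi)/2; c=c+mid[0]*ex+mid[1]*ey
    g=np.linspace(-.05,.05,S); X,Y=np.meshgrid(g,-g)
    uv=proj(d,(c+X[...,None]*ex+Y[...,None]*ey).reshape(-1,3)).reshape(S,S,2).astype(np.float32)
    print("n",n.round(3),"c",c.round(4),(hi-lo).round(4))
    return cv2.remap(d["pixels"].astype(np.float32),uv[...,0],uv[...,1],cv2.INTER_CUBIC)[:,:,::-1]
E
python3 - <<'E'
from rob import *
from dial import rect
k=K(1.918); r.move_linear(np.r_[k[:2],.0998],vel=.03); print(est()); st(); avg("p2",8); print(est()); st()
im=[[rect(load(n+s)) for n in("scene","top")] for s in("0","_p2")]
d=load("scene_p2"); H0=proj(d,np.array([.5136,.188,.095])-.047*ux-.038*uy)[0]; print(H0)
x,y=np.round(H0).astype(int); a=cv2.resize(d["pixels"][y-26:y+26,x-26:x+26,::-1],(260,260),interpolation=cv2.INTER_CUBIC)
a=np.vstack([a,np.zeros_like(a)]); cv2.circle(a,(130+int(5*(H0[0]-x)),130+int(5*(H0[1]-y))),3,(0,0,255),1)
cv2.imwrite("pics/p2.png",np.hstack([np.vstack([np.hstack(i) for i in im]),a]).clip(0,255))
E
```

```text
1.9168885135280047
t 21.96 p [0.4987 0.0689 0.0994] F [ 5.77 -1.67  8.04] o 0.357
1.9163995887648309
t 22.76 p [0.4987 0.0689 0.0995] F [ 5.72 -1.79  6.13] o 0.357
n [ 0.488 -0.049  0.871] c [0.6253 0.1724 0.0526] [0.0905 0.0852]
n [ 0.51  -0.059  0.858] c [0.6256 0.1759 0.0502] [0.0848 0.0814]
n [ 0.497 -0.065  0.865] c [0.6251 0.172  0.0525] [0.0887 0.0827]
n [ 0.49  -0.058  0.87 ] c [0.6251 0.1725 0.0498] [0.0783 0.0799]
[330.63691812 227.27032871][ WARN:0@29.684] global loadsave.cpp:1063 imwrite_ Unsupported depth image for selected encoder is fallbacked to CV_8U.
```

View pics/p2.png

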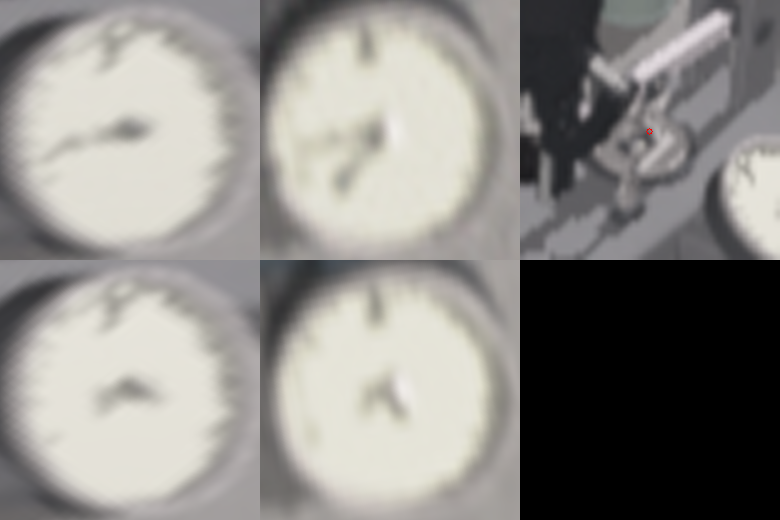

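```bash
cat > cmp.py <<'E'
from vis import *
import sys
A=np.deg2rad(82.6); ux=np.array([np.cos(A),np.sin(A),0]); uy=np.array([-ux[1],ux[0],0])
n=np.array([.495,-.06,.866]); n/=np.linalg.norm(n)
ey=uy-n*(n@uy); ey/=np.linalg.norm(ey); ex=np.cross(ey,n)
def R(d,c,S=270):
    g=np.linspace(-.05,.05,S); X,Y=np.meshgrid(g,-g)
    uv=proj(d,(c+X[...,None]*ex-0+Y[...,None]*ey).reshape(-1,3)).reshape(S,S,2).astype(np.float32)
    return cv2.remap(d["pixels"].astype(np.float32).mean(2),uv[...,0],uv[...,1],cv2.INTER_CUBIC)
def go(tag,out):
    rows=[]
    for nm,c in(("scene",[.6252,.1722,.0526]),("top",[.6253,.1750,.050])):
        c=np.array(c)
        a=np.mean([R(load(nm+s),c) for s in("0","_seated","_lift")],0); b=R(load(f"{nm}_{tag}"),c)
        rows.append(np.hstack([((a-120)*2),((b-120)*2),128+(b-a)*4]))
        S=270; th=np.deg2rad(np.arange(0,360,3)); prof=[]
        for t in th:
            rr=np.arange(40,85); prof.append((b-a)[(S/2-rr*np.cos(t)).astype(int),(S/2+rr*np.sin(t)).astype(int)].mean())
        o=np.argsort(prof); print(nm,"dark",[(int(3*i),round(float(prof[i]),1)) for i in o[:8]],"light",[(int(3*i),round(float(prof[i]),1)) for i in o[-6:]])
    cv2.imwrite(out,np.vstack(rows).clip(0,255).astype(np.uint8))
if __name__=="__main__": go(sys.argv[1],sys.argv[2])
E
python3 cmp.py p2 pics/cmp2.png
```

```text
scene dark [(237, -1.5), (234, -1.0), (240, -0.9), (231, -0.5), (228, 0.2), (225, 1.1), (243, 1.1), (99, 1.2)] light [(264, 14.2), (249, 14.8), (261, 21.2), (252, 24.8), (258, 27.9), (255, 30.0)]
top dark [(168, -0.0), (165, -0.0), (171, -0.0), (174, 0.1), (162, 0.1), (177, 0.2), (186, 0.3), (183, 0.4)] light [(231, 26.6), (216, 29.6), (228, 34.1), (219, 37.2), (225, 39.5), (222, 40.9)]
```

View pics/cmp2.png

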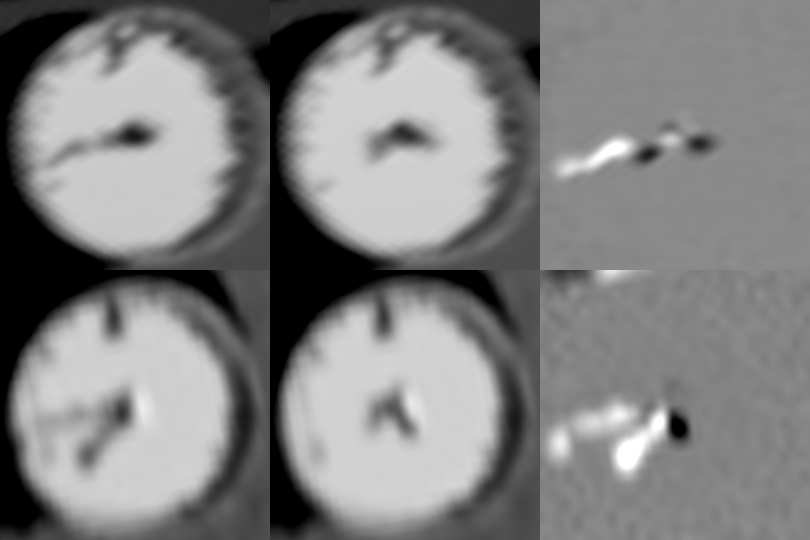

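```bash
python3 - <<'E'
from rob import *
k=K(1.919); r.move_linear(np.r_[k[:2],.0994],vel=.02); print(est())
F=[];E=[]
for i in range(24): r.sleep(.05); F.append(r.current_contact_force()); E.append(est())
F=np.array(F); print("Fz",F.mean(0).round(2),F.std(0).round(2),"th",np.mean(E).round(4),np.max(E).round(4))
avg("p3",4); st()
E
python3 - <<'E'
from vis import *
# raw pixel zooms of the dial, nearest neighbour: columns = unloaded, p1, p2, p3
A=np.deg2rad(82.6); uy=np.array([-np.sin(A),np.cos(A),0])
rows=[]
for nm in("scene","top"):
    row=[]
    for s in("_seated","_p1","_p3"):
        d=load(nm+s); c=np.round(proj(d,[.6252,.1735,.052])[0]).astype(int); x,y=c
        g=d["pixels"].astype(float)[y-20:y+20,x-22:x+22].mean(2); g=((g-90)*1.9).clip(0,255).astype(np.uint8)
        row.append(cv2.resize(g,None,fx=6,fy=6,interpolation=cv2.INTER_NEAREST))
    rows.append(np.hstack(row))
cv2.imwrite("pics/raw3.png",np.vstack(rows)); print(rows[0].shape)
E
```

```text
1.9181607054236098
Fz [ 5.75 -1.35  7.59] [0.43 0.52 0.57] th 1.9182 1.9183
t 24.61 p [0.4988 0.0689 0.0991] F [ 5.5  -2.57  8.76] o 0.352
(240, 792)
```

View pics/raw3.png

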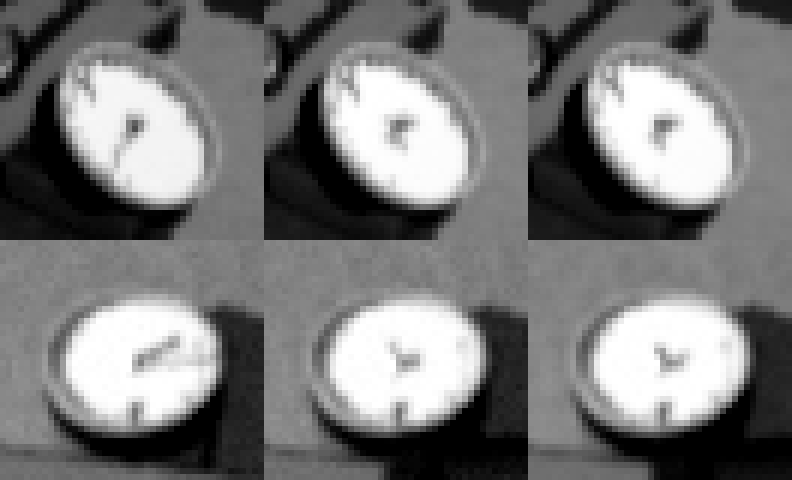

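Mean knob force at the mark is 7.6 ± 0.1 N, close to the 8 N expected for a good spring (5 N for soft). I'll check that against the dial pixels before releasing.

```bash
python3 - <<'E'
from cmp import *
for nm,c in(("scene",[.6252,.1722,.0526]),("top",[.6253,.1735,.050])):
    c=np.array(c); ims={s:load(nm+s) for s in("0","_seated","_lift","_p1","_p2","_p3")}
    d=ims["0"]; K=np.array([[d["fx"],0,d["cx"]],[0,d["fy"],d["cy"]],[0,0,1]]); T=np.linalg.inv(d["camera_from_world"])
    u0=np.mean([ims[s]["pixels"].astype(float).mean(2) for s in("0","_seated","_lift")],0)
    for s in("_p1","_p2","_p3"):
        D=ims[s]["pixels"].astype(float).mean(2)-u0; L=[]
        for v in range(150,270):
            for u in range(180,400):
                if abs(D[v,u])>5:
                    n_=cv2.undistortPoints(np.array([[[u,v]]],float),K,np.array(d["D"]))[0,0]; w=T[:3,:3]@np.r_[n_,1]; o=T[:3,3]
                    X=o+w*((c-o)@n)/(w@n); x,y=(X-c)@ex,(X-c)@ey
                    rr=np.hypot(x,y)
                    if rr<.044: L.append((int(np.rad2deg(np.arctan2(x,y))%360),int(rr*1000),int(D[v,u])))
        dk=sorted([l for l in L if l[2]<0],key=lambda l:l[1]); lt=sorted([l for l in L if l[2]>0],key=lambda l:l[1])
        print(nm,s,"DARK",dk); 
    print(nm,"LIGHT",lt)
E
```

```text
scene _p1 DARK [(343, 7, -9), (314, 7, -7), (136, 7, -6), (110, 8, -23), (208, 8, -15), (232, 9, -23), (92, 10, -10), (131, 10, -5), (250, 11, -5), (113, 12, -15), (215, 12, -24), (232, 13, -16), (100, 14, -7), (219, 16, -7)]
scene _p2 DARK [(327, 3, -5), (136, 7, -6), (110, 8, -21), (232, 9, -17), (92, 10, -8), (131, 10, -5), (250, 11, -5), (113, 12, -15), (232, 13, -23), (100, 14, -7), (232, 16, -7)]
scene _p3 DARK [(327, 3, -5), (136, 7, -6), (110, 8, -22), (232, 9, -17), (92, 10, -9), (131, 10, -5), (250, 11, -5), (113, 12, -15), (232, 13, -24), (100, 14, -7), (232, 16, -7)]
scene LIGHT [(232, 2, 17), (152, 3, 8), (51, 5, 5), (232, 5, 7), (193, 5, 5), (27, 8, 5), (255, 17, 20), (263, 20, 23), (251, 20, 27), (269, 23, 7), (258, 23, 40), (248, 24, 13), (264, 26, 10), (255, 26, 36), (246, 27, 6), (260, 29, 10), (252, 30, 32), (257, 32, 11), (250, 33, 24), (254, 35, 15), (248, 36, 11), (258, 38, 7), (252, 39, 23), (256, 41, 14), (251, 42, 20)]
top _p1 DARK [(173, 4, -10), (138, 5, -13), (171, 8, -13), (151, 9, -31), (135, 10, -8), (171, 12, -9), (157, 13, -26), (144, 14, -9), (160, 1
[... 393 characters left out ...]
 15, 26), (207, 16, 16), (245, 16, 13), (259, 16, 21), (273, 16, 7), (215, 18, 32), (232, 18, 20), (247, 19, 15), (259, 19, 29), (271, 19, 15), (222, 20, 44), (207, 21, 12), (236, 21, 16), (227, 22, 42), (249, 22, 17), (259, 22, 24), (270, 22, 11), (213, 23, 36), (239, 23, 9), (219, 25, 52), (231, 25, 23), (250, 25, 15), (259, 25, 19), (269, 25, 5), (207, 26, 11), (223, 27, 34), (212, 28, 26), (234, 28, 5), (260, 28, 21), (251, 29, 17), (217, 30, 18), (227, 30, 7), (207, 31, 7), (260, 31, 19), (221, 32, 5), (252, 32, 16), (267, 32, 6), (212, 33, 5), (245, 33, 5), (253, 35, 13), (260, 35, 14), (254, 38, 9), (260, 38, 8), (248, 39, 5), (254, 41, 21), (260, 41, 7), (249, 42, 25), (243, 43, 12)]
```

```bash
python3 - <<'E'
from cmp import *
p=np.array([.514,.1875,0])
for s in("_pre","_p1","_p2","_p3"):
    W=cloud(load("scene"+s)); g=load("scene"+s)["pixels"].astype(float).mean(2)
    q=(W-p); x=q@ux; y=q@uy; z=W[...,2]
    m=(np.abs(y)<.012)&(x>-.06)&(x<.07)&(z>.088)&(z<.17)&(g>130)
    if m.sum()<8: print(s,m.sum()); continue
    a=np.polyfit(x[m],z[m],1); 
    for _ in range(3):
        rs=np.abs(z[m]-np.polyval(a,x[m])); k=rs<2*np.median(rs)+.0005; a=np.polyfit(x[m][k],z[m][k],1)
    print(s,m.sum(),"slope",a.round(4),"th",(1.92-(-np.arctan(a[0]))).round(4) if 0 else (1.9199+np.arctan(a[0])).round(4),"x",x[m].min().round(3),x[m].max().round(3),"res",rs.std().round(4))
E
```

```text
_pre 112 slope [-0.2783  0.1287] th 1.6485 x -0.033 0.067 res 0.0122
_p1 95 slope [-0.0325  0.1069] th 1.8874 x -0.06 0.07 res 0.0042
_p2 96 slope [-0.0084  0.1048] th 1.9115 x -0.059 0.069 res 0.0036
_p3 94 slope [-0.0119  0.1048] th 1.908 x -0.013 0.069 res 0.0036
```

```bash
python3 - <<'E'
from rob import *
k=K(1.92); r.move_linear(np.r_[k[:2],.0988],vel=.02); print(est())
F=[];E=[]
for i in range(26): r.sleep(.05); F.append(r.current_contact_force()); E.append(est())
F=np.array(F); print("Fz",F.mean(0).round(2),"th",np.mean(E).round(4),np.max(E).round(4))
avg("p4",2); st()
for i,th in enumerate((1.87,1.82,1.77)): r.move_linear(K(th),vel=.05); shot(f"r{i}")
r.sleep(.2); 
for th in np.arange(1.65,.01,-.15): r.move_linear(K(th),vel=.12)
r.move_linear(K(0),vel=.08); st(); 
r.set_gripper(.75,20); r.move_linear(K(0)+[0,0,.09],vel=.15); st()
r.move_linear(np.array([.40,.22,.33]),vel=.3); avg("back",4); st()
from cmp import go
go("back","pics/cmpback.png")
from scipy.optimize import least_squares
for n in("top","scene"):
    W=cloud(load(n+"_back")).reshape(-1,3); c=np.array([.537,.361,.302])
    P=W[np.linalg.norm(W-c,axis=1)<.03]; P=P[P[:,2]>.29]
    print(n,len(P),least_squares(lambda c:np.linalg.norm(P-c,axis=1)-.016,c,loss="soft_l1",f_scale=.002).x.round(4) if len(P)>5 else "")
    P=W[(np.hypot(W[:,0]-.5136,W[:,1]-.188)<.03)&(W[:,2]>.065)&(W[:,2]<.115)]
    if len(P): print("spring",len(P),((P.min(0)+P.max(0))/2).round(4),P.max(0).round(4))
E
```

```text
1.920956173573774
Fz [ 5.83 -1.5   7.8 ] th 1.9208 1.9209
t 26.36 p [0.4987 0.0689 0.0985] F [ 5.57 -1.06  8.26] o 0.353
t 33.12 p [0.5367 0.3623 0.3028] F [ 8.17 -1.17  0.28] o 0.352
t 34.29 p [0.5359 0.3617 0.3937] F [-0.33  0.14 -0.62] o 0.748
t 35.53 p [0.4002 0.2202 0.3299] F [-0.07  0.08 -0.01] o 0.747
scene dark [(237, -4.5), (234, -4.3), (240, -4.0), (231, -4.0), (228, -3.3), (96, -2.7), (99, -2.7), (225, -2.7)] light [(267, 2.8), (252, 4.4), (264, 5.3), (255, 6.0), (261, 6.9), (258, 6.9)]
top dark [(231, -13.8), (234, -13.2), (228, -10.9), (237, -10.7), (240, -7.6), (225, -4.4), (243, -4.4), (246, -1.7)] light [(267, 7.7), (264, 8.6), (261, 8.6), (219, 10.2), (213, 10.9), (216, 12.5)]
top 123 [0.5354 0.3612 0.3017]
spring 52 [0.5124 0.1901 0.082 ] [0.5256 0.2038 0.0975]
scene 83 [0.5378 0.3609 0.3018]
spring 67 [0.5143 0.1871 0.0819] [0.5273 0.2011 0.098 ]
```

View pics/cmpback.png

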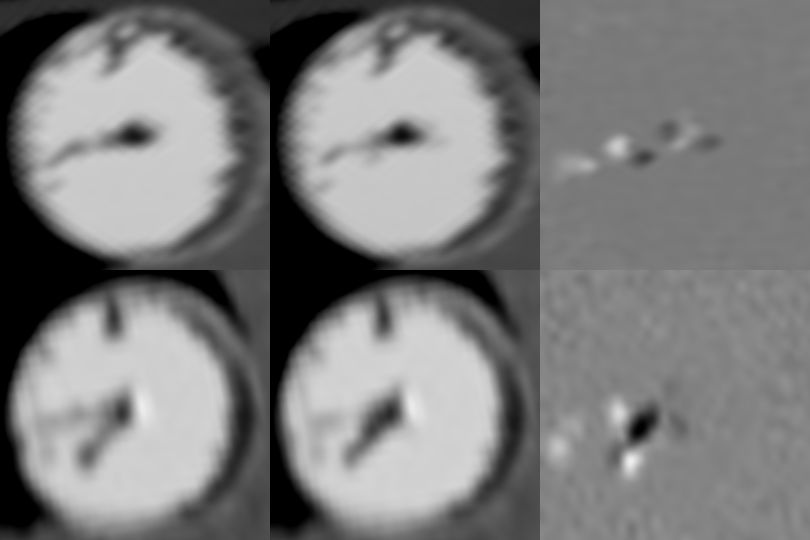

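The arm is back on its stop (knob refitted at z 0.3017) and the spring is still on the boss. The TCP-to-knob offset seems to have changed in the grip, so I'll check the real angle of the hold from the images.

```bash
python3 - <<'E'
from cmp import *
p=np.array([.514,.1875,0]); Hh=p+.1*ux+[0,0,.095]
from scipy.optimize import least_squares
def fit(s,th0):
    W=cloud(load("scene"+s)); g=load("scene"+s)["pixels"].astype(float).mean(2)
    q=W-Hh; x=q@ux; y=q@uy; z=q[...,2]; out=[]
    for gmin,lim in((110,(.03,.15)),(140,(.03,.15)),(140,(.045,.11)),(160,(.03,.12)),(140,(.03,.19))):
        b=th0-np.deg2rad(20); l=-np.sin(b)*x+np.cos(b)*z; h=np.cos(b)*x+np.sin(b)*z  # along, above
        m=(np.abs(y)<.014)&(l>lim[0])&(l<lim[1])&(np.abs(h)<.018)&(g>gmin); L,Hp,Y=l[m],h[m],y[m]
        M=np.c_[L,np.ones_like(L),Y]; f=least_squares(lambda a:M@a-Hp,[0,0,0],loss="soft_l1",f_scale=.0015)
        out.append((round(float(th0-np.arctan(f.x[0])),4),int(m.sum())))
    print(s,out)
for s,t in(("0",0),("_back",0),("_pre",1.655),("_p1",1.89),("_p2",1.915),("_p3",1.915),("_p4",1.915),("_r0",1.87),("_r1",1.82),("_r2",1.77)): fit(s,t)
E
```

```text
0 [(0.0068, 187), (-0.002, 135), (0.0662, 59), (-0.016, 48), (-0.0158, 186)]
_back [(0.0006, 186), (-0.0057, 133), (0.0635, 57), (-0.0135, 44), (-0.0146, 184)]
_pre [(1.6451, 114), (1.6306, 93), (1.5985, 57), (1.6427, 52), (1.6306, 93)]
_p1 [(1.8899, 107), (1.8742, 96), (1.8764, 77), (1.8752, 68), (1.862, 100)]
_p2 [(1.9083, 109), (1.8928, 96), (1.8959, 73), (1.9025, 71), (1.8945, 99)]
_p3 [(1.9017, 110), (1.8884, 98), (1.9003, 75), (1.8935, 71), (1.8852, 101)]
_p4 [(1.9407, 111), (1.9203, 97), (1.9176, 77), (1.9136, 77), (1.9116, 101)]
_r0 [(1.9155, 117), (1.8651, 93), (1.8531, 72), (1.8683, 70), (1.8668, 96)]
_r1 [(1.8653, 113), (1.8327, 93), (1.7866, 65), (1.8148, 61), (1.8421, 94)]
_r2 [(1.7862, 114), (1.7643, 93), (1.7394, 65), (1.771, 61), (1.7643, 93)]
```

```bash
python3 - <<'E'
from rob import *
p=np.array([.5136,.1881,0]); T=np.array([.6036,-.341,0])
r.set_gripper(.65,20); r.move_to(p+[0,0,.19],Q(A)); st()
r.move_linear(p+[0,0,.1],vel=.15); r.move_linear(p+[0,0,.0778],vel=.06); st(); r.set_gripper(.2,25); st()
r.move_linear(p+[0,0,.1],vel=.08); r.move_linear(p+[0,0,.19],vel=.2)
r.move_linear(T+[0,0,.19],vel=.25); st()
r.move_linear(T+[0,0,.045],vel=.12); r.sleep(.1); r.move_linear(T+[0,0,.0322],vel=.03); r.sleep(.2); st()
r.move_linear(T+[0,0,.0316],vel=.03); r.sleep(.1); st()
r.set_gripper(.55,20); st()
r.move_linear(T+[0,0,.16],vel=.15); st()
r.move_linear(np.array([.42,.05,.3]),vel=.35); st()
d,t=shot("end")
for n,D in(("s",d),("t",t)):
    W=cloud(D).reshape(-1,3); P=W[(np.hypot(W[:,0]-T[0],W[:,1]-T[1])<.03)&(W[:,2]>.02)&(W[:,2]<.07)]
    print(n,len(P),((P.min(0)+P.max(0))/2).round(4),P.max(0).round(4))
cv2.imwrite("pics/end.png",np.hstack([cv2.resize(d["pixels"][200:420,60:380,::-1],(400,275)),cv2.resize(t["pixels"][60:335,100:500,::-1],(400,275))]))
E
```

```text
t 37.29 p [0.5136 0.1882 0.1903] F [ 0.33 -0.61  0.11] o 0.651
t 38.56 p [0.5135 0.1881 0.0776] F [ 0.71 -0.22  0.71] o 0.65
t 38.92 p [0.5138 0.1881 0.078 ] F [-0.82  0.31  0.55] o 0.319
t 42.24 p [ 0.6037 -0.3403  0.1901] F [ 0.03  0.16 -0.2 ] o 0.317
t 44.48 p [ 0.6036 -0.341   0.0322] F [-0.84 -0.17 -0.31] o 0.315
t 44.83 p [ 0.6036 -0.341   0.0318] F [-1.57  1.27  4.19] o 0.315
t 45.15 p [ 0.6035 -0.341   0.0314] F [ 0.07 -0.07  0.17] o 0.549
t 46.16 p [ 0.6031 -0.3407  0.1589] F [-0.14  0.66  0.21] o 0.546
t 47.61 p [0.4202 0.0493 0.2995] F [ 0.75 -0.36 -0.32] o 0.555
s 167 [ 0.6038 -0.3422  0.0363] [ 0.618  -0.3285  0.0524]
t 63 [ 0.6023 -0.3383  0.0373] [ 0.6154 -0.3235  0.0544]
```

View pics/end.png

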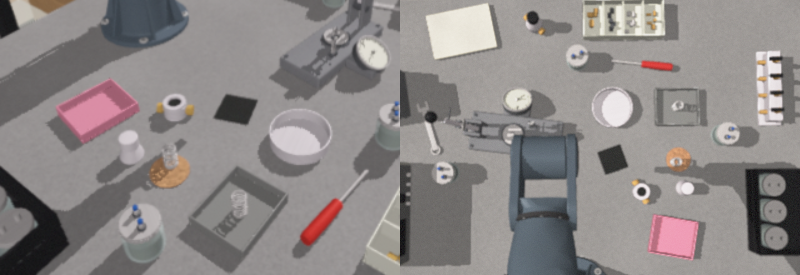

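The last picture shows the spring upright in the grey tray (about (238,205) in the left half), the other on its cork, the mat and plate empty, and the arm back.

```bash
python3 -c "
from cell import r
r.sleep(.3); r.hand_in(); print(r.current_t())"
```

```text
the job is handed in; nothing more can be done
the job is handed in; nothing more can be done
```

I tested the spring from the square mat, judged it good and stood it upright in the grey parts tray. I handed in with the robot's clock at about 48 s of the 72 s allowed. The good verdict comes from the force at the knob, because I could not read the dial itself.

**What was done**
- **Seating:** the spring went onto the boss without any notable push. Its top measured 98–101 mm and it was centred to about 1 mm.
- **Pressing:** I swung the arm over by the knob and held it in three steps at estimated angles of 1.917, 1.918 and 1.921 rad (the mark is at 1.92). The last two holds lasted more than a second each.
- **Return:** I swung the arm fully back, and the knob was at its starting position again (z = 302 mm).

**Last checks:** the spring stands upright in the tray, its top at 52–54 mm by camera against a true 50 mm; the cameras read a few mm high. The other spring is still on its cork, and nothing else in the pictures looks moved.

**What failed or disagreed**
- **Dial not read:** the pointer and the maximum hand were too thin to see under load in either picture. The knob force at the mark was 7.6–7.8 N, where a good spring should need about 8 N and a soft one about 5 N.
- **Pointer at the mark not seen:** the level came from the gripper's height. The knob may have shifted by up to about 2.6 mm in the grip. The camera's estimate of the arm angle was noisy, 1.91–1.94 rad for the last hold.
- **Possible error:** if the shift is real, the pointer stopped up to about 1.6 mm short of the mark. If not, it went about 0.1 mm past.

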